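Flip the full tray's status flag to green

TASK

The tray packed full of blue-lidded tubs has passed its check: with a fingertip, gently flip the paddle on the flag stand in front of it right over its hinge, until it lies flat on the other side with its green face up. Only push it: pick nothing up, keep the stand where it stands, and leave the other tray's flag showing red and everything else undisturbed.

Things in the scene. Friction and masses are not known exactly. Their poses are not given: they have to be found in the camera images.
- tray_full: white slotted tray, 180 (its x) by 260 (its y), 55 high, fixed to the table: the FULL tray (six blue-lidded tubs); the tub lids inside reach 65 above the table; origin centre of underside. Its flag stand is on its -x side (nearer the robot)
- stand_full: flag stand of the FULL tray (six blue-lidded tubs): weighted grey base plate 115 (x) by 175 (y) by 10 thick, loose on the table, about 1.4 kg; origin centre of underside, z up. Two aluminium brackets at x = +-48 (each 6 thick in x, 26 in y, top 76 above the table) carry a hinge pin along the stand's x axis, 70 above the table. Black rest posts, 12 square, 66 high, at x = +-34, y = +-66
- flag_full_hinge (a point): middle of the hinge pin on the flag stand of the FULL tray (six blue-lidded tubs): 70 above the stand's underside, above its origin; its axes are those of the stand. Pin 10 thick
- flag_full (a joint): flag paddle angle of the FULL tray (six blue-lidded tubs), rad, about the stand's x axis (right-hand rule). 0: level on the stand's +y side, RED up; 1.57: upright; 3.14: level on the -y side, GREEN up. Stops at 0 and 3.14; may start up to 0.4. Stiff hinge (0.035 N m friction): stays at any angle it is left at, must be pushed all the way down
- flag_full_tab (a point): free end of the yellow thumb tab on the flag of the FULL tray (six blue-lidded tubs), 54 from the pin axis. Tab 14 wide along the pin, 6 thick, rising from the pin square to the middle of the red face: up at joint 0, level towards the stand's -y at 1.57, hanging down at 3.14. Pushing it towards -y (about 2 N) raises the paddle
- flag_full_edge (a point): middle of the paddle's free edge on the flag of the FULL tray (six blue-lidded tubs), 75 from the pin axis. Paddle: flat plate 80 wide along the pin, about 6 thick, reaching from 9 to 75 from the pin, 45 g, red on one face and green on the other
- tray_part: white slotted tray, 180 (its x) by 260 (its y), 55 high, fixed to the table: the tray still being filled (one tub); the tub lids inside reach 65 above the table; origin centre of underside. Its flag stand is on its -x side (nearer the robot)
- stand_part: flag stand of the tray still being filled (one tub): weighted grey base plate 115 (x) by 175 (y) by 10 thick, loose on the table, about 1.4 kg; origin centre of underside, z up. Two aluminium brackets at x = +-48 (each 6 thick in x, 26 in y, top 76 above the table) carry a hinge pin along the stand's x axis, 70 above the table. Black rest posts, 12 square, 66 high, at x = +-34, y = +-66
- flag_part_hinge (a point): middle of the hinge pin on the flag stand of the tray still being filled (one tub): 70 above the stand's underside, above its origin; its axes are those of the stand. Pin 10 thick
- flag_part (a joint): flag paddle angle of the tray still being filled (one tub), rad, about the stand's x axis (right-hand rule). 0: level on the stand's +y side, RED up; 1.57: upright; 3.14: level on the -y side, GREEN up. Stops at 0 and 3.14; may start up to 0.4. Stiff hinge (0.035 N m friction): stays at any angle it is left at, must be pushed all the way down
- flag_part_tab (a point): free end of the yellow thumb tab on the flag of the tray still being filled (one tub), 54 from the pin axis. Tab 14 wide along the pin, 6 thick, rising from the pin square to the middle of the red face: up at joint 0, level towards the stand's -y at 1.57, hanging down at 3.14. Pushing it towards -y (about 2 N) raises the paddle
- flag_part_edge (a point): middle of the paddle's free edge on the flag of the tray still being filled (one tub), 75 from the pin axis. Paddle: flat plate 80 wide along the pin, about 6 thick, reaching from 9 to 75 from the pin, 45 g, red on one face and green on the other
- marker: white marker pen with blue cap, lying, 135 long, 17 thick; origin under its middle
- tape: roll of amber packing tape lying flat, 90 across, 30 high; origin centre of underside
- tub_loose: white round tub with blue lid, 72 across, 59 high, standing alone; origin centre of underside
- bottle: clear bottle, blue cap, 64 across, 170 high; origin centre of underside
- labels: roll of white labels standing on its flat side, 76 across, 50 high; origin centre of underside
Things that resemble listed ones, but are neither listed nor needed, are in the scene too. Leave any orange look-alike of the stand_part alone. What is shaped like the stand_full but orange is not meant.

How it is judged:
By the outcome, as a careful person would: the job done as asked, in the order asked, and still so for the second after the job is handed in, with the robot touching nothing.
It also fails if it takes over 54 s, if anything falls off the work surface, if the arm or the gripper's body presses on something with over 40 N, if the wrist force passes 120 N, or if a joint passes its speed limit or range.

ROBOT

A 6-joint arm with a two-finger parallel gripper is mounted at the origin on the work surface. World frame = base frame: x ahead of the robot, y to its left, z up, the work surface at z = 0. Lengths are in m, angles in degrees, forces in N, time in s.
With the tool pointing down it reaches from about 0.4 to 0.825 m from the base axis. Payload 7 kg.
Tool frame: the origin (TCP) lies midway between the tips of the shut fingers; the grasp point (between the pads) lies 19 mm behind it; z points along the fingers, y is the line along which they close (so a half turn about z gives the same grasp; the last joint's range is limited). The gripper opens to 88 mm and grips with 3 to 60 N. Pads are 19 mm wide; open, the fingers measure 130 mm over their backs; the gripper's body (78 mm by 193 mm) begins 47 mm behind the grasp point.
Start: joints at [85.09, 20.546, 0.682, 0, -70.136, -16.507], TCP at [0.246, 0.628, 0.227] pointing down, gripper open.
Joint ranges: [-176.03, 176.03], [-82.01, 121.73], [-58.28, 71.71], [-173.87, 95.51], [-174.79, -0.11], [-173.66, 173.66]. Speed limits (degrees/s): [136.94, 136.94, 172.46, 180, 180, 180].

INTERFACE

Orientations are given as [roll, pitch, yaw] about the fixed x, y, z axes, in that order (R = Rz(yaw) Ry(pitch) Rx(roll)).
In Python, from plant import r gives the robot as it stands.
- The arm moves only by the tool drive_tool, never from a script. Its argument "commands" is a list of rows, each an object of numbers: "hand": the closure, from 0 (fully open) to 1 (shut); "tx", "ty", "tz": the shift along the world's x, y, z scaled (see below); "turn": the turn about the world's z scaled (see below). A call has 1 to 10 rows; each row is the pose to reach, as a shift and turn from the pose commanded when the call began; what a row does not reach only later rows make up. The controller multiplies each number of a shift by 0.6 m and each number of a turn by 90 degrees. A row lasts 1/10 s, in which the tool goes at most 50 mm and 8.59 degrees, less where a joint would pass 70% of its speed; a pose out of reach is approached as far as the arm can. A call with a number of a shift or a turn outside -1 to 1 is refused whole. A call with a gripper value outside its range is refused whole. The fingers move at their own pace and stop on an object; "grip_force" is the grip in N (left out, the last holds). Time passes only in rows, so rows that repeat a pose let the fingers close. It gives the time, the measured TCP pose, the force, the opening and the grip force at its end, in the units of the state.
- r.get_state(): the state, without advancing time (a new reading comes with each control period).
- r.capture(name): name is "scene" or "top"; returns a dict with "frame" (420x560x3 uint8, red, green, blue), "fx", "fy", "cx", "cy" (pixels), "world_from_camera" (4x4, takes a point from camera to world coordinates). Camera axes: x right, y down, z forward; pixel columns grow to the right and rows downward; lengths in m; the calibration is good to about 2 mm. A picture is of the moment at which its call begins. There is no depth.
- r.close_job(): hands the job in; it is judged then, once.
Trained networks look in the newest picture that a camera, given by its name, has taken for a name from the list of things; names that differ only in an ending like _2 or _b are one class to them, and where a whole thing is asked for, a point or a joint stands for the part that bears it (a point fixed in the world has none). Each returns a list of dicts, best first, with "score" (0 to 1); they miss things now and then, are a little off and sometimes report something else, mostly with a low value. They report only what shows in the picture. A call takes as long as a camera call. They do not tell look-alikes from the thing itself.
- r.trace(label, camera): "pixels" (420x560 bool, what is visible of it) and "extent" ([left, top, right, bottom] in pixels, round what is visible of it).
The state is a dict: "time_s": time; "joints": joint angles; "qd": joint speeds; "joint_torque": joint torques, N m; "tcp_pos": TCP position; "eef_rot": TCP orientation; "contact_force": force on the tool from outside, world axes, zero at the start; "moment": the same for the moment, N m; "gripper_width": finger opening in m; "gripper_force": force on a finger pad.
Only numpy, scipy, OpenCV 4.12 (cv2) and the standard library are available. Lean on these libraries where they do the work, as an engineer would, in place of code of your own. Each camera call takes 0.05 s, during which the arm holds its last target. There are 200 camera calls.

## Working session

There is one attempt and no reset: what is moved stays moved. The work goes in short steps, Python scripts to look and compute and a tool call to move; the robot and the scene stay as the last step left them, time stands still between calls to the robot, and variables do not carry over. Pictures are saved under pics/ and viewed, at most 10 in all, crops included, and the job is handed in when it is done.

Besides the shell and the picture viewer there is one more tool, called after "Emit:" as name(argument=value, ...) on one line, values as JSON. drive_tool: Moves the arm, as the interface text tells. Its arguments: {"type":"object","properties":{"commands":{"type":"array"},"grip_force":{"type":"number"}},"required":["commands"]}

```bash
mkdir -p pics; python3 - <<'E'
from plant import r
import cv2,numpy as np
for n in("scene","top"):
    c=r.capture(n); cv2.imwrite(f"pics/{n}0.png",c["frame"][:,:,::-1])
    print(n,c["fx"],c["cx"],c["cy"],np.round(c["world_from_camera"],3).tolist())
    for l in("stand_full","flag_full","tray_full","flag_full_tab","flag_full_hinge"):
        print(l,[(round(d["score"],2),d["extent"]) for d in r.trace(l,n)])
s=r.get_state();print(s)
E
```

```text
scene 434.95475263125394 279.9344916483572 201.90898543812787 [[-0.789, 0.492, -0.369, 0.993], [0.614, 0.648, -0.45, 0.598], [0.018, -0.582, -0.813, 1.19], [0.0, 0.0, 0.0, 1.0]]
stand_full [(0.86, [263.1, 117.0, 313.8, 166.6]), (0.82, [219.6, 144.9, 272.1, 194.0])]
flag_full [(0.94, [236.4, 150.5, 269.9, 178.5]), (0.65, [269.2, 121.8, 297.2, 143.9]), (0.5, [331.1, 261.4, 372.1, 300.8])]
tray_full [(0.81, [151.5, 157.1, 244.8, 246.0]), (0.63, [331.0, 260.2, 369.1, 295.4])]
flag_full_tab [(0.85, [270.7, 118.9, 300.7, 145.6]), (0.79, [237.5, 147.7, 271.2, 179.6])]
flag_full_hinge [(0.91, [264.3, 115.3, 311.3, 161.5]), (0.86, [222.8, 144.7, 277.3, 196.6])]
top 421.0180192854299 276.22325688189153 210.50756660526886 [[-0.01, -0.997, 0.073, 0.441], [-1.0, 0.01, -0.001, -0.007], [0.001, -0.073, -0.997, 1.207], [0.0, 0.0, 0.0, 1.0]]
stand_full [(0.71, [321.2, 208.6, 385.7, 255.1]), (0.6, [336.5, 272.5, 396.1, 343.2]), (0.46, [140.0, 201.6, 211.1, 250.4])]
flag_full [(0.93, [327.7, 214.0, 362.7, 248.9]), (0.67, [348.5, 280.2, 385.0, 318.5]), (0.46, [317.2, 206.0, 384.3, 255.4]), (0.28, [77.7,
[... 239 characters left out ...]
 395.8, 344.9])]
{'time_s': 0.6, 'joints': array([ 8.50905596e+01,  2.05439396e+01,  6.83302648e-01, -1.78535908e-03,
       -7.01349841e+01, -1.65081700e+01]), 'qd': array([ 0.01772869,  0.02815595,  0.05576059, -0.04816855, -0.05010947,
       -0.00187679]), 'joint_torque': array([ 1.00345929e-03, -5.81992006e+01,  2.93178445e+01,  6.99957132e+00,
        1.23812637e-02, -2.32876204e-05]), 'tcp_pos': array([0.24647076, 0.62838175, 0.22659319]), 'eef_rot': array([-1.79996279e+02,  2.85423825e-03, -2.14182170e+01]), 'contact_force': array([0.34474026, 0.01093052, 0.17431471]), 'moment': array([ 0.0121774 , -0.01100915, -0.02189113]), 'gripper_force': 0.0, 'gripper_width': 0.0876142657653146}
```

View pics/top0.png

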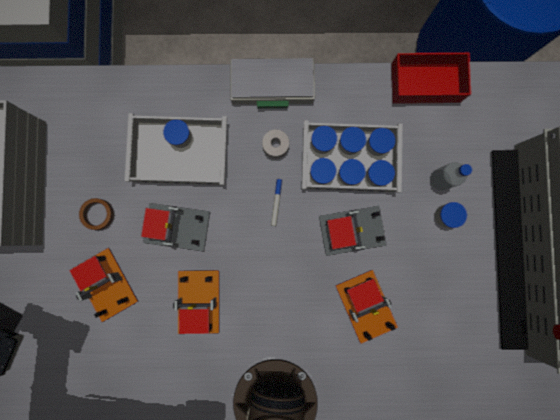

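View pics/scene0.png

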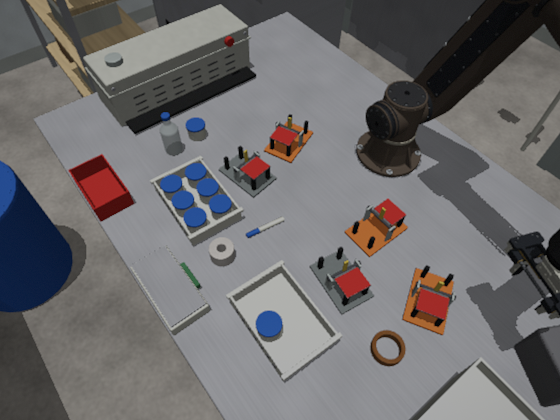

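Top view: the full tray is at (352,157) with the grey stand in front of it at (353,230). Possible confusions are the part tray's grey stand (176,227) and the orange look-alikes at (366,306), (197,302) and (98,285). I choose the grey one at (353,230) and check it in a crop.

```bash
cat > h.py <<'E'
import cv2,numpy as np
def proj(c,P):
    T=np.linalg.inv(c["world_from_camera"]);p=np.atleast_2d(P)@T[:3,:3].T+T[:3,3]
    return np.c_[c["fx"]*p[:,0]/p[:,2]+c["cx"],c["fy"]*p[:,1]/p[:,2]+c["cy"]]
def unproj(c,uv,z):
    W=np.array(c["world_from_camera"]);d=W[:3,:3]@[(uv[0]-c["cx"])/c["fx"],(uv[1]-c["cy"])/c["fy"],1]
    return W[:3,3]+d*(z-W[2,3])/d[2]
def crop(c,u,v,w,h,s,name,pts=()):
    im=c["frame"][v:v+h,u:u+w,::-1].copy();im=cv2.resize(im,None,fx=s,fy=s,interpolation=cv2.INTER_CUBIC)
    im=np.clip(im*1.3,0,255).astype(np.uint8)
    for p in pts: cv2.circle(im,(int((p[0]-u+.5)*s),int((p[1]-v+.5)*s)),2,(255,0,255),-1)
    cv2.imwrite(name,im)
def stand(x,y,yaw,P):
    a=np.radians(yaw);R=np.array([[np.cos(a),-np.sin(a),0],[np.sin(a),np.cos(a),0],[0,0,1]])
    return np.array(P)@R.T+[x,y,0]
E
python3 - <<'E'
from plant import r
from h import *
from scipy.optimize import minimize
c=r.capture("top")
im=c["frame"].astype(int);sub=im[195:265,305:400]
# grey plate or red paddle / black posts: differs from table
hsv=cv2.cvtColor(c["frame"],cv2.COLOR_RGB2HSV)
print("table",im[260,310],"plate",im[238,372],im[215,345])
t=r.trace("stand_full","top")[0]["pixels"].astype(np.uint8)
print(cv2.minAreaRect(np.argwhere(t)[:,::-1].astype(np.float32)))
b=unproj(c,(353,230),.02);print(b)
PL=[[sx*.0575,sy*.0875,.01] for sx in(1,-1) for sy in(1,-1)]
PO=[[sx*.034,sy*.066,.066] for sx in(1,-1) for sy in(1,-1)]
BR=[[.048,0,.076],[-.048,0,.076]]
P=stand(b[0],b[1],8,PL+PO+BR);print(P.round(3)[:4])
crop(c,310,190,90,75,8,"pics/c1.png",proj(c,P))
E
```

```text
table [108 107 111] plate [82 87 89] [62 69 70]
((368.4655456542969, 305.5862121582031), (64.20884704589844, 45.038108825683594), 66.80140686035156)
[ 0.47062204 -0.22477322  0.02      ]
[[ 0.515 -0.13   0.01 ]
 [ 0.54  -0.303  0.01 ]
 [ 0.402 -0.146  0.01 ]
 [ 0.426 -0.319  0.01 ]]
```

View pics/c1.png

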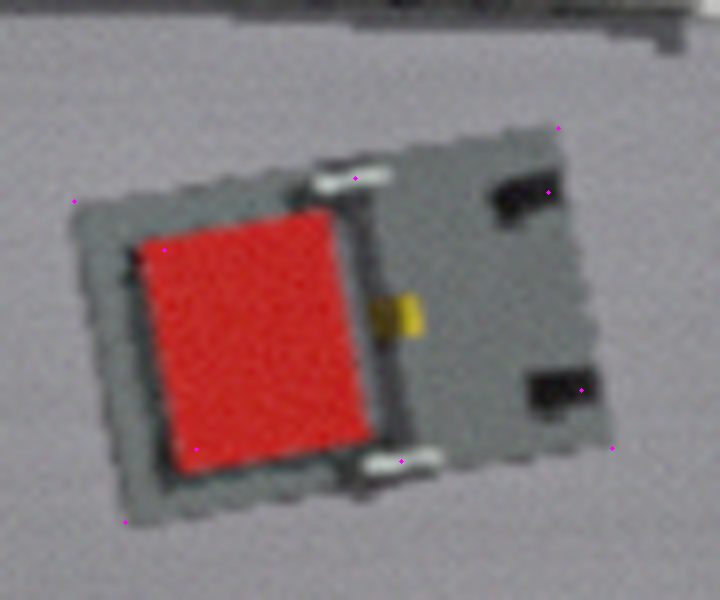

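The crop confirms it: a grey stand with its red paddle on its +y side, and the projected model fits the plate corners at crop pixels (75,202), (558,128), (612,448) and (125,522). The pose is about (0.471, -0.225) with yaw 8°. I set out with the fingers shut.

Emit:
drive_tool(commands=[{"hand": 1,"tx": 0.4,"ty": -0.8,"tz": 0,"turn": -0.673},{"hand": 1,"tx": 0.4,"ty": -0.8,"tz": 0,"turn": -0.673},{"hand": 1,"tx": 0.4,"ty": -0.8,"tz": 0,"turn": -0.673},{"hand": 1,"tx": 0.4,"ty": -0.8,"tz": 0,"turn": -0.673},{"hand": 1,"tx": 0.4,"ty": -0.8,"tz": 0,"turn": -0.673},{"hand": 1,"tx": 0.4,"ty": -0.8,"tz": 0,"turn": -0.673},{"hand": 1,"tx": 0.4,"ty": -0.8,"tz": 0,"turn": -0.673},{"hand": 1,"tx": 0.4,"ty": -0.8,"tz": 0,"turn": -0.673},{"hand": 1,"tx": 0.4,"ty": -0.8,"tz": 0,"turn": -0.673},{"hand": 1,"tx": 0.4,"ty": -0.8,"tz": 0,"turn": -0.673}], grip_force=10)

```text
time_s: 1.7
tcp_pos: [0.4706, 0.1793, 0.2271]
eef_rot: [-179.9, 0.0, -82.0]
contact_force: [1.2, 2.0, 0.0]
gripper_width: 0.0128
gripper_force: 0.0
```

Emit:
drive_tool(commands=[{"hand": 1,"tx": 0,"ty": -0.645,"tz": -0.045,"turn": 0},{"hand": 1,"tx": 0,"ty": -0.645,"tz": -0.045,"turn": 0},{"hand": 1,"tx": 0,"ty": -0.645,"tz": -0.045,"turn": 0},{"hand": 1,"tx": 0,"ty": -0.645,"tz": -0.045,"turn": 0},{"hand": 1,"tx": 0,"ty": -0.645,"tz": -0.045,"turn": 0},{"hand": 1,"tx": 0,"ty": -0.645,"tz": -0.045,"turn": 0},{"hand": 1,"tx": 0,"ty": -0.645,"tz": -0.045,"turn": 0},{"hand": 1,"tx": 0,"ty": -0.645,"tz": -0.045,"turn": 0},{"hand": 1,"tx": 0,"ty": -0.645,"tz": -0.045,"turn": 0},{"hand": 1,"tx": 0,"ty": -0.645,"tz": -0.045,"turn": 0}])

```text
time_s: 2.7
tcp_pos: [0.4697, -0.2068, 0.1994]
eef_rot: [180.0, 0.0, -82.1]
contact_force: [-1.0, 0.5, 0.3]
gripper_width: 0.0006
gripper_force: 0.0
```

```bash
cat > look.py <<'E'
import sys
from plant import r
from h import *
c=r.capture("scene");s=r.get_state()
P=np.r_[stand(.471,-.225,8,[[0,-.0,.124],[.048,0,.076],[-.048,0,.076]]),[s["tcp_pos"]]]
print(s["tcp_pos"].round(4),s["eef_rot"].round(1),s["contact_force"].round(1),s["gripper_width"])
crop(c,190,90,120,120,5,sys.argv[1],proj(c,P))
E
python3 look.py pics/s1.png
```

```text
[ 0.4699 -0.2059  0.1995] [180.   0. -82.] [ 0.4  0.7 -0.6] 0.00045802634201281585
```

View pics/s1.png

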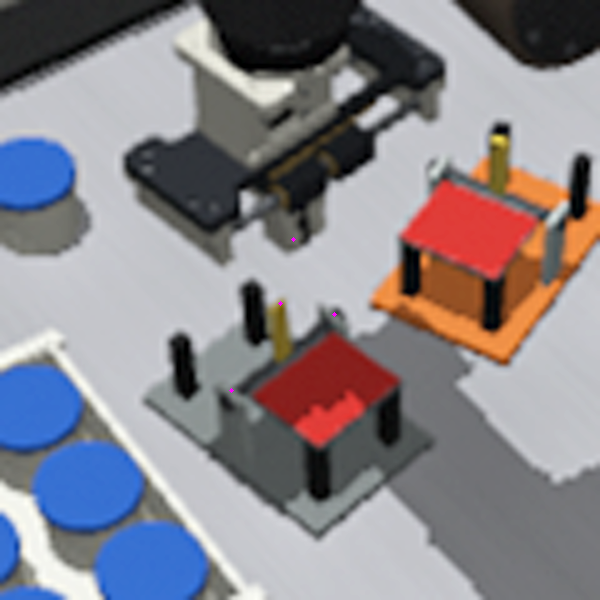

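The finger is above the stand with the tab tip where predicted (280,303), and the TCP projects at the fingertip (293,240). I lower it between tab and paddle, then push the tab towards -y.

Emit:
drive_tool(commands=[{"hand": 1,"tz": -0.08},{"hand": 1,"tz": -0.14},{"hand": 1,"tz": -0.17},{"hand": 1,"tz": -0.18},{"hand": 1,"tz": -0.18}])

```text
invalid input
```

Emit:
drive_tool(commands=[{"hand": 1,"tx": 0.001,"ty": -0.008},{"hand": 1,"tx": 0.002,"ty": -0.016},{"hand": 1,"tx": 0.003,"ty": -0.024},{"hand": 1,"tx": 0.0045,"ty": -0.032},{"hand": 1,"tx": 0.0055,"ty": -0.04},{"hand": 1,"tx": 0.0067,"ty": -0.048},{"hand": 1,"tx": 0.008,"ty": -0.056},{"hand": 1,"tx": 0.009,"ty": -0.064},{"hand": 1,"tx": 0.01,"ty": -0.072},{"hand": 1,"tx": 0.011,"ty": -0.08}])

```text
invalid input
```

```bash
python3 look.py pics/s2.png
```

```text
[ 0.4701 -0.2054  0.1997] [-180.    0.  -82.] [-0.7  0.9  0.5] 0.00033536487815881313
```

View pics/s2.png

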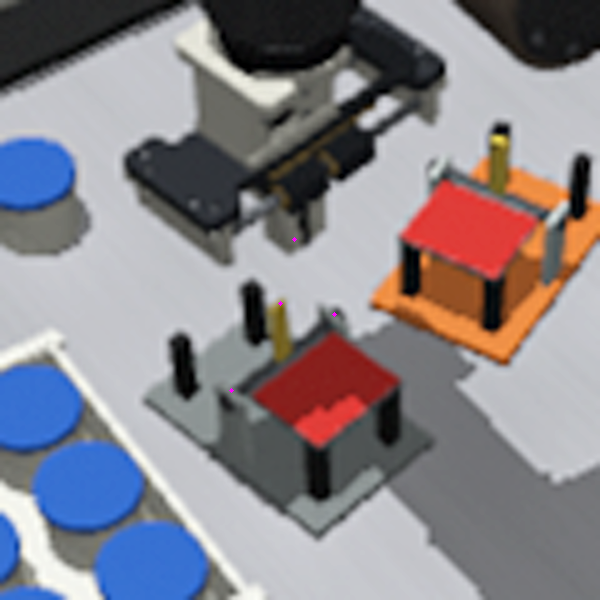

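Nothing moved, because every row needs all its fields. The picture is as before (tab tip at 280,303).

Emit:
drive_tool(commands=[{"hand": 1,"tx": 0,"ty": 0,"tz": -0.08,"turn": 0},{"hand": 1,"tx": 0,"ty": 0,"tz": -0.14,"turn": 0},{"hand": 1,"tx": 0,"ty": 0,"tz": -0.17,"turn": 0},{"hand": 1,"tx": 0,"ty": 0,"tz": -0.18,"turn": 0},{"hand": 1,"tx": 0,"ty": 0,"tz": -0.18,"turn": 0}])

```text
time_s: 3.3
tcp_pos: [0.4703, -0.2049, 0.0915]
eef_rot: [180.0, 0.0, -81.9]
contact_force: [0.6, -0.6, 1.4]
gripper_width: 0.0003
gripper_force: 0.0
```

Emit:
drive_tool(commands=[{"hand": 1,"tx": 0.001,"ty": -0.008,"tz": 0,"turn": 0},{"hand": 1,"tx": 0.002,"ty": -0.016,"tz": 0,"turn": 0},{"hand": 1,"tx": 0.003,"ty": -0.024,"tz": 0,"turn": 0},{"hand": 1,"tx": 0.0045,"ty": -0.032,"tz": 0,"turn": 0},{"hand": 1,"tx": 0.0055,"ty": -0.04,"tz": 0,"turn": 0},{"hand": 1,"tx": 0.0067,"ty": -0.048,"tz": 0,"turn": 0},{"hand": 1,"tx": 0.008,"ty": -0.056,"tz": 0,"turn": 0},{"hand": 1,"tx": 0.009,"ty": -0.064,"tz": 0,"turn": 0},{"hand": 1,"tx": 0.01,"ty": -0.072,"tz": 0,"turn": 0},{"hand": 1,"tx": 0.011,"ty": -0.08,"tz": 0,"turn": 0}])

```text
time_s: 4.3
tcp_pos: [0.4767, -0.2544, 0.0916]
eef_rot: [180.0, -0.0, -82.0]
contact_force: [-0.1, 0.7, 0.9]
gripper_width: 0.0005
gripper_force: 0.4
```

```bash
python3 look.py pics/s3.png
```

```text
[ 0.4769 -0.2548  0.0916] [180.  -0. -82.] [ 0.3 -1.1  0.6] 0.0006252595003564517
```

View pics/s3.png

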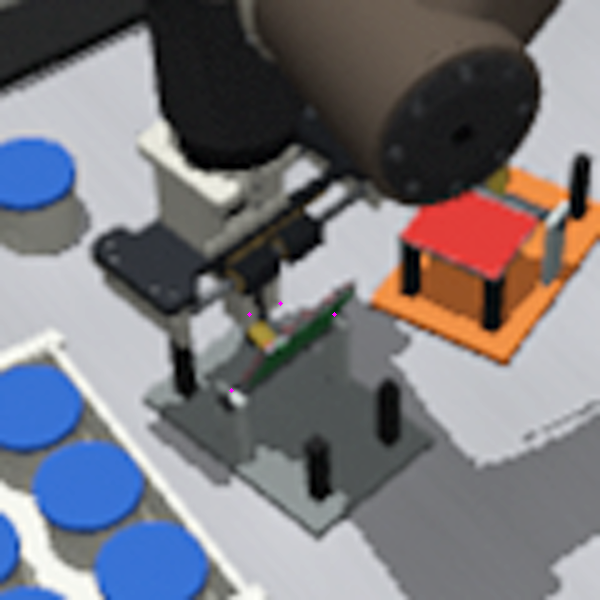

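The paddle stands at about 60° with its green face towards the camera (300,345). The tab is pushed over (262,335) and the stand hasn't moved. Next I go up and over to the +y side, then down behind the green face.

Emit:
drive_tool(commands=[{"hand": 1,"tx": 0,"ty": 0,"tz": 0.08,"turn": 0},{"hand": 1,"tx": 0,"ty": 0,"tz": 0.16,"turn": 0},{"hand": 1,"tx": 0,"ty": 0,"tz": 0.16,"turn": 0},{"hand": 1,"tx": -0.012,"ty": 0.08,"tz": 0.16,"turn": 0},{"hand": 1,"tx": -0.025,"ty": 0.16,"tz": 0.16,"turn": 0},{"hand": 1,"tx": -0.028,"ty": 0.2,"tz": 0.16,"turn": 0},{"hand": 1,"tx": -0.028,"ty": 0.2,"tz": 0.16,"turn": 0},{"hand": 1,"tx": -0.028,"ty": 0.2,"tz": 0.09,"turn": 0},{"hand": 1,"tx": -0.028,"ty": 0.2,"tz": 0.03,"turn": 0},{"hand": 1,"tx": -0.028,"ty": 0.2,"tz": 0.03,"turn": 0}])

```text
time_s: 5.35
tcp_pos: [0.4567, -0.1343, 0.1058]
eef_rot: [179.6, 0.1, -82.0]
contact_force: [-0.9, -0.9, 0.1]
gripper_width: 0.0003
gripper_force: 0.0
```

Emit:
drive_tool(commands=[{"hand": 1,"tx": 0.006,"ty": -0.043,"tz": 0,"turn": 0},{"hand": 1,"tx": 0.012,"ty": -0.085,"tz": 0,"turn": 0},{"hand": 1,"tx": 0.014,"ty": -0.101,"tz": 0,"turn": 0},{"hand": 1,"tx": 0.016,"ty": -0.117,"tz": 0,"turn": 0},{"hand": 1,"tx": 0.0185,"ty": -0.133,"tz": 0,"turn": 0},{"hand": 1,"tx": 0.021,"ty": -0.148,"tz": 0,"turn": 0},{"hand": 1,"tx": 0.023,"ty": -0.164,"tz": 0,"turn": 0},{"hand": 1,"tx": 0.025,"ty": -0.18,"tz": 0,"turn": 0},{"hand": 1,"tx": 0.027,"ty": -0.195,"tz": 0,"turn": 0},{"hand": 1,"tx": 0.0295,"ty": -0.21,"tz": 0,"turn": 0}])

```text
time_s: 6.35
tcp_pos: [0.4776, -0.2606, 0.1095]
eef_rot: [180.0, -0.0, -82.0]
contact_force: [0.5, 1.2, -0.1]
gripper_width: 0.001
gripper_force: 0.2
```

```bash
python3 look.py pics/s4.png
```

```text
[ 0.478  -0.2615  0.1095] [180.  -0. -82.] [ 0.9 -2.2  0.3] 0.0005642540513783629
```

View pics/s4.png

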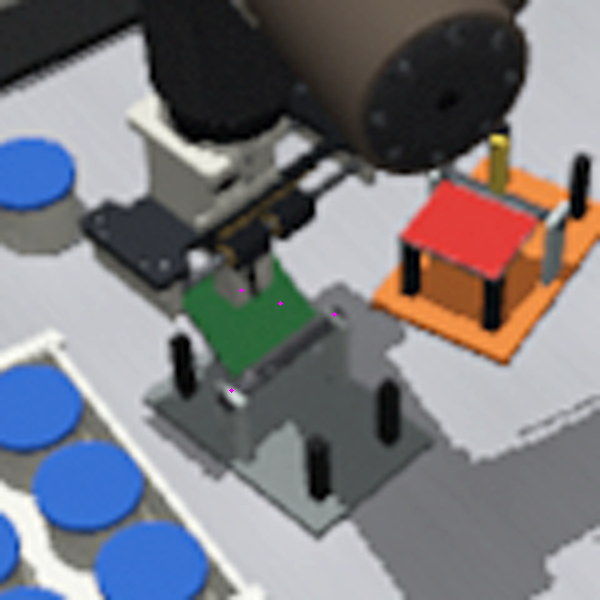

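The paddle leans well past upright at about 133°, green face up (245,320), and the stand is unmoved. Now I press it down.

Emit:
drive_tool(commands=[{"hand": 1,"tx": 0.001,"ty": -0.006,"tz": -0.007,"turn": 0},{"hand": 1,"tx": 0.002,"ty": -0.012,"tz": -0.014,"turn": 0},{"hand": 1,"tx": 0.003,"ty": -0.018,"tz": -0.022,"turn": 0},{"hand": 1,"tx": 0.004,"ty": -0.024,"tz": -0.03,"turn": 0},{"hand": 1,"tx": 0.004,"ty": -0.028,"tz": -0.038,"turn": 0},{"hand": 1,"tx": 0.004,"ty": -0.028,"tz": -0.045,"turn": 0},{"hand": 1,"tx": 0.004,"ty": -0.028,"tz": -0.05,"turn": 0},{"hand": 1,"tx": 0.004,"ty": -0.028,"tz": -0.054,"turn": 0},{"hand": 1,"tx": 0.004,"ty": -0.028,"tz": -0.054,"turn": 0}])

```text
time_s: 7.3
tcp_pos: [0.4798, -0.2765, 0.0768]
eef_rot: [180.0, 0.0, -82.0]
contact_force: [-0.3, 0.2, 0.3]
gripper_width: 0.0007
gripper_force: 0.0
```

Small steps down now, until the force shows the stop.

Emit:
drive_tool(commands=[{"hand": 1,"tx": 0,"ty": 0,"tz": -0.003,"turn": 0},{"hand": 1,"tx": 0,"ty": 0,"tz": -0.005,"turn": 0},{"hand": 1,"tx": 0,"ty": 0,"tz": -0.006,"turn": 0},{"hand": 1,"tx": 0,"ty": 0,"tz": -0.006,"turn": 0}])

```text
time_s: 7.7
tcp_pos: [0.48, -0.2766, 0.0735]
eef_rot: [-180.0, -0.0, -82.0]
contact_force: [0.3, -0.4, -0.3]
gripper_width: 0.0008
gripper_force: 0.0
```

Emit:
drive_tool(commands=[{"hand": 1,"tx": 0,"ty": 0,"tz": -0.0015,"turn": 0},{"hand": 1,"tx": 0,"ty": 0,"tz": -0.0015,"turn": 0},{"hand": 1,"tx": 0,"ty": 0,"tz": -0.0015,"turn": 0}])

```text
time_s: 8.0
tcp_pos: [0.48, -0.2767, 0.0728]
eef_rot: [-180.0, -0.0, -82.0]
contact_force: [-0.1, 0.6, 1.9]
gripper_width: 0.0005
gripper_force: 1.1
```

Emit:
drive_tool(commands=[{"hand": 1,"tx": 0,"ty": 0,"tz": -0.0015,"turn": 0},{"hand": 1,"tx": 0,"ty": 0,"tz": -0.0015,"turn": 0},{"hand": 1,"tx": 0,"ty": 0,"tz": -0.0015,"turn": 0}])

```text
time_s: 8.3
tcp_pos: [0.4801, -0.2767, 0.0726]
eef_rot: [-180.0, -0.0, -82.0]
contact_force: [-1.9, 1.5, 8.4]
gripper_width: 0.0004
gripper_force: 4.6
```

It reads 8 N against the stop, so the paddle is fully down. I retreat straight up and look.

Emit:
drive_tool(commands=[{"hand": 1,"tx": 0,"ty": 0,"tz": 0.03,"turn": 0},{"hand": 1,"tx": 0,"ty": 0,"tz": 0.1,"turn": 0},{"hand": 1,"tx": 0,"ty": 0,"tz": 0.18,"turn": 0},{"hand": 1,"tx": 0,"ty": 0,"tz": 0.25,"turn": 0},{"hand": 1,"tx": 0,"ty": 0,"tz": 0.25,"turn": 0},{"hand": 1,"tx": 0,"ty": 0,"tz": 0.25,"turn": 0}])

```text
time_s: 8.9
tcp_pos: [0.4804, -0.2766, 0.2229]
eef_rot: [-179.8, -0.0, -82.0]
contact_force: [-0.1, -0.8, -1.0]
gripper_width: 0.0005
gripper_force: 0.0
```

```bash
python3 look.py pics/s5.png
```

```text
[ 0.4797 -0.2764  0.2215] [-180.    0.  -82.] [-0.3 -0.6 -0.4] 0.0007131940982555929
```

View pics/s5.png

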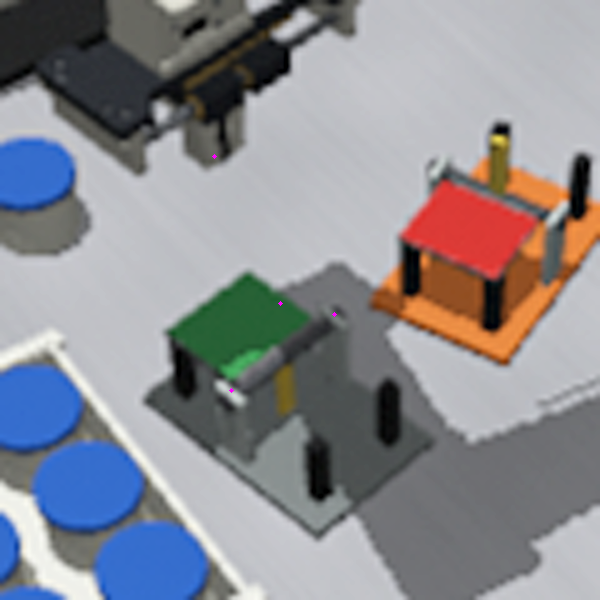

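The paddle lies flat on its rest posts with the green face up (240,325), and the tab hangs straight down (286,390). The stand is where it was and the neighbours are undisturbed.

```bash
python3 -c "
from plant import r
print(r.close_job())"
```

```text
the job is handed in; nothing more can be done
None
```

The full tray's flag now lies flat with its green face up; its stand didn't move, I touched nothing else, and the job is handed in.

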